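Unlock the type cassette and lift it out by its side catches

TASK

Take the type cassette out of its dock on the press bed: first wind the crank handwheel one full turn anticlockwise (seen from above), up to its stop, so that the locking bolt draws back off the cassette. Then pinch the cassette's two opposed side catches fully together between the fingers, lift the cassette straight up out of the dock, and finish while still holding it by the pinched catches, level and still, with its underside about 15 cm above the bench. Leave the crank wound back and the other things where they lie.

Things in the scene. Friction and masses are not known exactly. Their poses are not given: they have to be found in the camera images.
- press_bed: Flat grey plate 200 (x) x 420 (y) x 12 mm high, fixed to the bench (its place and yaw differ each time), carrying the steel dock at its -y end and the grey gearbox (90 x 190 mm, top 62 mm above the bench, from y -10 to +180) with the crank handwheel at its +y end. Origin: centre of the underside, on the bench; x across, y from dock to crank, z up.
- dock (a point): Middle of the dock's floor, 12 mm above the bench, at (0, -115) mm in the press bed's frame. The dock is a steel frame whose walls end 38 mm above the bench; outer size 80 (x) x 139 (y) mm. Ledges in its two long walls hold the catches' barbs down. The point's axes are the bed's.
- crank_axis (a point): Point on the upright axis of the crank handwheel, at the height at which its knob is gripped (111 mm above the bench), at (0, 115) mm in the press bed's frame. The spoked wheel is 130 mm over its rim, its rim's top 87 mm above the bench, its hub's top 92 mm.
- crank_knob (a point): The crank's upright round black knob, 23 mm in diameter, 40 mm tall (91 to 131 mm above the bench), spinning freely on its pin, 48 mm out from the axis; this point lies on the knob's own axis at 111 mm above the bench and goes round with the wheel. Grip it from above or push it; about 2 N moves it.
- crank (a joint): Turn of the handwheel in rad: 0 = bolt fully over the cassette (knob on the bed's -x side), grows anticlockwise seen from above, stop at 6.45; starts at 0 to 0.25. It stays where it is left and drives the bolt 26 mm per turn.
- bolt_tip (a point): Lower edge of the dock end of the square steel locking bolt (24 wide, 12 high, underside 47 mm above the bench). It reaches 18 mm over the +y end of the cassette when the crank is at 0 and draws back towards the crank, in the bed's +y, as the crank turns.
- cassette: Type cassette: aluminium holder 44 (x) x 119 (y) x 34 mm high with a dark row of metal type on top (40 mm high over all), 0.3 to 0.6 kg, in the dock with 1.5 mm of play. Origin: centre of its underside, 12 mm above the bench when docked; y along its length, x through its two side catches, z up. Amid each long side stands an upright steel catch plate, its top 78 mm above the origin.
- catch_near_tab (a point): Grip point on the outer face of the -x catch's upright plate, 28 mm from the cassette's middle plane and 64 mm above its underside (76 mm above the bench when docked); moves in with the catch. Each plate is 30 mm wide and 4 mm thick; free, the two measure 56 mm over their outer faces, pinched fully in 42 mm.
- catch_far_tab (a point): The same point on the opposed, +x catch.
- catch_near (a joint): How far the -x catch is pushed in towards the middle, in m: 0 free (barb 4.5 mm under the dock's ledge), 0.007 fully in against its solid stop; it slides level, not tilting; a spring pushes it out with 3 N at 0 and 6 N when fully in. At 0.006 it is clear of the ledge.
- catch_far (a joint): The same for the opposed, +x catch.
- furniture_block: bystander, to be left where it lies: wooden spacing block 24 x 90 x 16 mm on the bed plate beside the dock; origin: centre of its underside.
- quoin_key: bystander, to be left where it lies: small steel T-shaped key, 80 mm long, 10 mm high, on the bed plate at the dock's other side; origin: under its shank's middle.
- ink_tin: bystander, to be left where it lies: plain steel tin, 72 mm in diameter, 60 mm high; origin: centre of its underside.
- composing_stick: bystander, to be left where it lies: shallow steel tray 50 x 200 x 21 mm with a sliding stop, open on one side; origin: centre of its underside.
- brush: bystander, to be left where it lies: hand brush lying on the bench; origin under it.
- wood_letter: bystander, to be left where it lies: dark wooden block 50 x 70 x 23 mm with a raised shape on top; origin: centre of its underside.
Things that resemble listed ones, but are neither listed nor needed, are in the scene too. There is more than one size of the cassette; the one meant has the size given above.

How it is judged:
By the outcome, as a careful person would: the job done as asked, in the order asked, and still so for the second after the job is handed in, while the arm keeps its last pose, push and grip.
It also fails if it takes over 61 s, if anything falls off the work surface, if the arm or the gripper's body presses on something with over 40 N, if the wrist force passes 120 N, or if a joint passes its speed limit or range.

ROBOT

A 6-joint arm with a two-finger parallel gripper is mounted at the origin on the work surface. World frame = base frame: x ahead of the robot, y to its left, z up, the work surface at z = 0. Lengths are in m, angles in rad, forces in N, time in s.
With the tool pointing down it reaches from about 0.25 to 0.725 m from the base axis. Payload 4 kg.
Tool frame: the origin (TCP) lies midway between the tips of the shut fingers; the grasp point (between the pads) lies bot.tcp_to_grasp behind it (bot.tcp_to_grasp is the distance from the TCP to the grasp point, in m); z points along the fingers, y is the line along which they close (so a half turn about z gives the same grasp; the last joint's range is limited). The gripper opens to 85 mm and grips with 20 to 120 N. Pads are 22 mm wide; open, the fingers measure 114 mm over their backs; the gripper's body (76 mm by 85 mm) begins 54 mm behind the grasp point. The pads swing forward as they close: fully open they stand 13 mm farther back than shut.
Start: joints at [1.166, 0.241, 0.005, 1.335, 0, 1.571], TCP at [0.197, 0.46, 0.231] pointing down, gripper open.
Joint ranges: [-2.72, 2.72], [-1.05, 1.87], [-1.09, 1.28], [-1.99, 2.15], [-1.42, 1.44], [-3.14, 3.14]. Speed limits (rad/s): [2.79, 2.79, 3.14, 3.14, 3.14, 3.14].

INTERFACE

Orientations are given as a unit quaternion [x, y, z, w].
In Python, from workcell import readout, camera, bot gives the robot as it stands. The module is installed in compiled form; this text tells all that it offers.
- The arm moves only by the tool jog_arm, never from a script. Its argument "motion" is a list of rows, each an object of numbers: "x", "y", "z": the shift along the tool's x, y, z in mm; "spin": the turn about the tool's z in degrees; "fingers": the closure, from -1 (fully open) to 1 (shut). A call has 1 to 8 rows; each row is the pose to reach, as a shift and turn from the pose commanded when the call began, along the tool's axes at that moment; what a row does not reach only later rows make up. A row lasts 1/8 s, in which the tool goes at most 62.5 mm and 10.7 degrees, less where a joint would pass 70% of its speed; a pose out of reach is approached as far as the arm can. A call with a gripper value outside its range is refused whole. The fingers move at their own pace and stop on an object; the grip force is fixed at half the most. Time passes only in rows, so rows that repeat a pose let the fingers close. It gives the time, the measured TCP pose, the force, the opening and the grip force at its end, in the units of the state.
- readout.get_obs(): the state, without advancing time (a new reading comes with each control period).
- camera(name): name is "scene" or "top" or "wrist"; returns a dict with "pixels" (420x560x3 uint8, red, green, blue), "K" (3x3 intrinsics, pixels), "rvec" (rotation vector, rad) and "tvec" (3), from world to camera coordinates, as OpenCV has them. Camera axes: x right, y down, z forward; pixel columns grow to the right and rows downward; lengths in m; the calibration is good to about 2 mm. A picture is of the moment at which its call begins. There is no depth.
- bot.job_done(): hands the job in; it is judged then, once.
The state is a dict: "clock": time; "joint_pos": joint angles; "joint_vel": joint speeds; "tau": joint torques, N m; "eef_pos": TCP position; "tool_rot": TCP orientation; "ft_force": force on the tool from outside, world axes, zero at the start; "ft_torque": the same for the moment, N m; "grip_width": finger opening in m; "grasp_force": force on a finger pad.
Only numpy, scipy, OpenCV 4.12 (cv2) and the standard library are available. Lean on these libraries where they do the work, as an engineer would, in place of code of your own. Each camera call takes 0.05 s, during which the arm holds its last target. There are 200 camera calls.

## Working session

There is one attempt and no reset: what is moved stays moved. The work goes in short steps, Python scripts to look and compute and a tool call to move; the robot and the scene stay as the last step left them, time stands still between calls to the robot, and variables do not carry over. Pictures are saved under pics/ and viewed, at most 10 in all, crops included, and the job is handed in when it is done.

Besides the shell and the picture viewer there is one more tool, called after "Request:" as name([rows], argument=value, ...), one row to a line, values as JSON. jog_arm: Moves the arm, as the interface text tells. Its arguments: {"type":"object","properties":{"motion":{"type":"array"}},"required":["motion"]}

```bash
mkdir -p pics; cat > h.py <<'E'
import numpy as np, cv2
from workcell import readout, camera, bot
def snap(n,f):
    c=camera(n); cv2.imwrite(f'pics/{f}.png',c['pixels'][:,:,::-1]); np.savez(f'pics/{f}.npz',**c); return c
def ray(c,u,v,z):
    R=cv2.Rodrigues(np.array(c['rvec']))[0]; t=np.array(c['tvec']).ravel(); C=-R.T@t
    d=R.T@np.linalg.inv(c['K'])@np.array([u,v,1.]); return C+d*(z-C[2])/d[2]
def proj(c,P):
    return cv2.projectPoints(np.array(P,float).reshape(-1,3),np.array(c['rvec']),np.array(c['tvec']),np.array(c['K']),None)[0][:,0]
E
python3 - <<'E'
from h import *
a=snap('top','top0');b=snap('scene','sc0')
for c in(a,b):
    R=cv2.Rodrigues(np.array(c['rvec']))[0];print(-R.T@np.array(c['tvec']).ravel(),c['K'][0][0])
o=readout.get_obs();print(o['eef_pos'],o['tool_rot'],o['grip_width'],bot.tcp_to_grasp,o['clock'])
E
```

```text
[ 3.07630501e-01 -8.28224006e-05  1.31658021e+00] 460.215585985306
[ 1.82320093 -0.05631598  1.19405731] 524.233804625002
[0.1966968  0.45908288 0.23047996] [ 2.01026136e-01  9.79585415e-01 -9.32524029e-04 -1.93684444e-04] 0.0853224603928543 0.0187 0.1
```

View pics/top0.png

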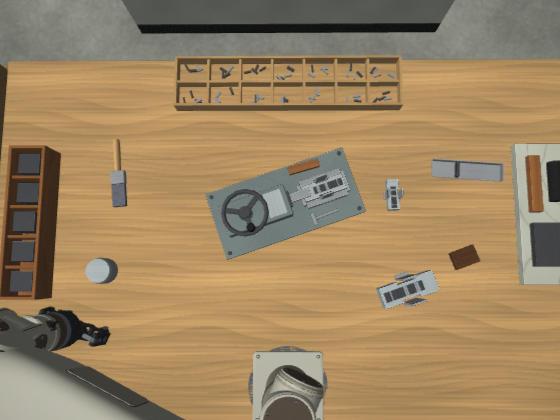

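View pics/sc0.png

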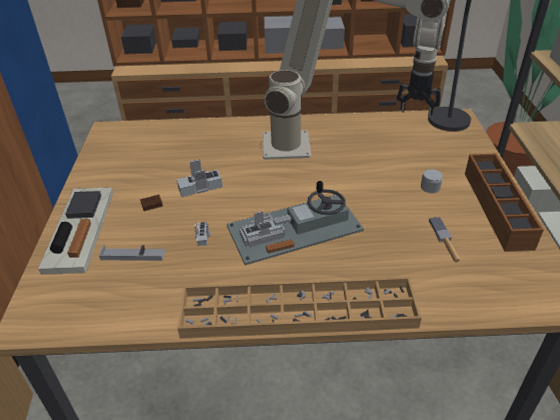

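The top view shows the press bed with its corners near (206,193), (343,148), (366,211) and (228,259), and the knob at about (250,227). Possible cassettes are the docked one (325,186), a small one loose (393,195) and a large one loose (408,290). The docked one in the steel frame is the one meant. I'll check it in a close crop.

```bash
python3 - <<'E'
import cv2
i=cv2.imread('pics/top0.png')[140:265,200:370]
cv2.imwrite('pics/crop0.png',cv2.resize(i,None,fx=4.7,fy=4.7,interpolation=cv2.INTER_CUBIC))
E
```

```text
(no output)
```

View pics/crop0.png

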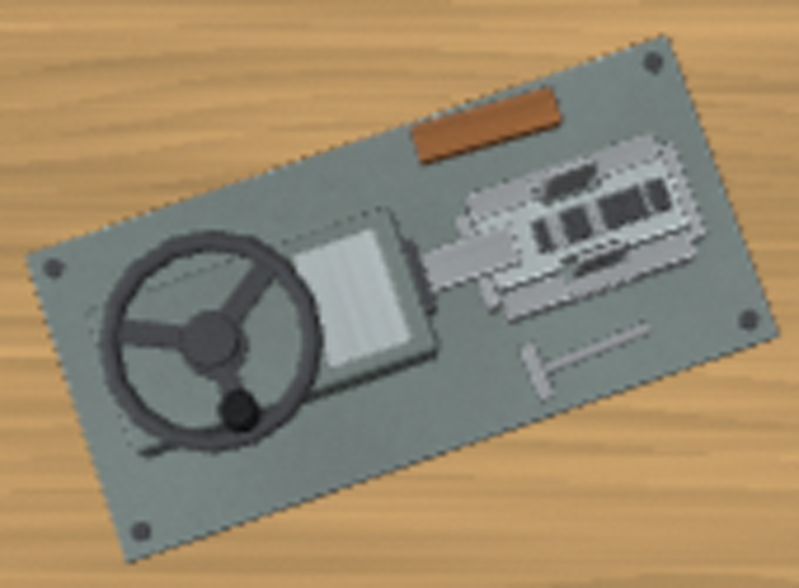

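The crop shows the cassette in the steel dock, its catches at crop (571,182) and (600,260). The bolt covers its left (+y) end, the knob is at (240,409) and the hub at (213,340). This fits the description. Next I'll fit the bed pose.

```bash
cat >> h.py <<'E'
def fit(c,pts):  # (u,v,bed xyz) -> x,y,yaw
    from scipy.optimize import least_squares
    L=np.array([p[2:] for p in pts],float);U=np.array([p[:2] for p in pts],float)
    f=lambda q:(proj(c,bed(q,L))-U).ravel()
    s=least_squares(f,[.42,0,.3],loss='soft_l1'); return s.x,f(s.x).reshape(-1,2)
def bed(q,L):
    L=np.atleast_2d(L).astype(float);k,s=np.cos(q[2]),np.sin(q[2])
    return np.c_[q[0]+k*L[:,0]-s*L[:,1],q[1]+s*L[:,0]+k*L[:,1],L[:,2]]
E
python3 - <<'E'
from h import *
c=dict(np.load('pics/top0.npz'))
k=lambda u,v:((u+.5)/4.7-.5+200,(v+.5)/4.7-.5+140)
P=[(27,253,.1,.21,.012),(668,36,.1,-.21,.012),(777,334,-.1,-.21,.012),(128,562,-.1,.21,.012),(213,340,0,.115,.092),(571,182,.025,-.115,.09),(600,260,-.025,-.115,.09)]
q,r=fit(c,[k(*p[:2])+p[2:] for p in P]);print(q,np.degrees(q[2]));print(r.round(2))
kn=ray(c,*k(240,409),.131);ax=bed(q,[0,.115,.111])[0];print('knob',kn,'axis',ax,'r',np.hypot(*(kn-ax)[:2]))
e=kn-ax;a=np.arctan2(e[1],e[0])-q[2];print('crank',(a-np.pi)%(2*np.pi))
print('dock',bed(q,[0,-.115,.012]))
E
```

```text
[0.51031001 0.00862511 0.33187108] 19.01481246361744
[[-0.77  0.36]
 [ 0.18  0.15]
 [ 0.81  1.17]
 [-0.84  0.58]
 [-0.79  0.03]
 [ 0.6  -2.21]
 [ 0.62 -1.64]]
knob [0.42929034 0.09616911 0.131     ] axis [0.47284157 0.11735006 0.111     ] r 0.0484287297318857
crank 0.12079350777660913
dock [[ 0.54777846 -0.10009984  0.012     ]]
```

Request:
jog_arm([
  {"x":-357,"y":-242,"z":0,"spin":47.8,"fingers":-1},
  {"x":-357,"y":-242,"z":0,"spin":47.8,"fingers":-1},
  {"x":-357,"y":-242,"z":0,"spin":47.8,"fingers":-1},
  {"x":-357,"y":-242,"z":0,"spin":47.8,"fingers":-1},
  {"x":-357,"y":-242,"z":0,"spin":47.8,"fingers":-1},
  {"x":-357,"y":-242,"z":0,"spin":47.8,"fingers":-1},
  {"x":-357,"y":-242,"z":0,"spin":47.8,"fingers":-1},
  {"x":-357,"y":-242,"z":0,"spin":47.8,"fingers":-1},
])

```text
clock: 1.1
eef_pos: [0.431, 0.0934, 0.2308]
tool_rot: [0.584, 0.812, -0.0, -0.0]
ft_force: [-0.8, -0.1, -0.1]
grip_width: 0.0857
grasp_force: 0.0
```

```bash
cat >> h.py <<'E'
from scipy.spatial.transform import Rotation as Ro
Q0=np.array([.5103,.0086,.3319])
def rel(T):  # world target -> tool mm
    o=readout.get_obs();return (Ro.from_quat(o['tool_rot']).as_matrix().T@(np.array(T)-o['eef_pos'])*1000).round(1)
def head():
    M=Ro.from_quat(readout.get_obs()['tool_rot']).as_matrix();return np.degrees(np.arctan2(M[1,1],M[0,1])),M[:,2].round(4)
E
python3 - <<'E'
from h import *
c=snap('wrist','w1');o=readout.get_obs();print(o['clock'],o['eef_pos'],head(),o['joint_pos'],o['ft_force'])
ax=[0,.115];a=np.pi+.12
print('exp px knob',proj(c,bed(Q0,[.048*np.cos(a),.115+.048*np.sin(a),.131])),'axis',proj(c,bed(Q0,[0,.115,.092])),'tabs',proj(c,bed(Q0,[[.028,-.115,.09],[-.028,-.115,.09]])))
E
```

```text
1.15 [0.42999533 0.09495029 0.23074323] (np.float64(18.74939583444826), array([-0.0014,  0.    , -1.    ])) [ 2.17115425e-01  1.24042192e-01 -1.40369246e-01  1.30778623e+00
  3.10572782e-04  1.46067316e+00] [-0.7949483  -0.59488965  0.59685221]
exp px knob [[279.47102907 203.05504314]] axis [[334.93782175 183.16143086]] tabs [[352.01894509 393.20622484]
 [299.40532826 393.47777263]]
```

View pics/w1.png

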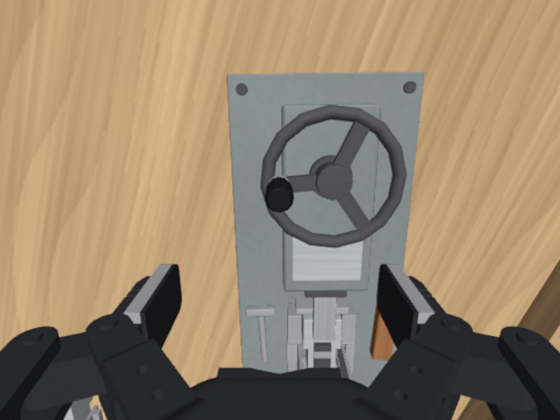

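The wrist view shows the knob at (279,194), the hub at (335,178) and the bed's +y corners at (229,74) and (423,73). I'll refit the bed from both pictures together.

```bash
python3 - <<'E'
from h import *
w=dict(np.load('pics/w1.npz'))
P=[(229,74,-.1,.21,.012),(423,73,.1,.21,.012),(334,178,0,.115,.092),(284,290,-.045,-.01,.062),(367,289,.045,-.01,.062),(284,105,-.045,.18,.062)]
q,r=fit(w,P);print(q,r.round(1))
R=cv2.Rodrigues(w['rvec'])[0];C=-R.T@w['tvec'].ravel();print(C)
g=w['pixels'].max(2);m=(g<28).astype(np.uint8);m[:, :255]=0;m[:160]=0;m[215:]=0;m[:,300:]=0
ys,xs=np.nonzero(m);print(xs.min(),xs.max(),ys.min(),ys.max(),xs.mean(),ys.mean())
for qq in(q,Q0):
  for cr in(0.05,.12,.2,.25):
    a=np.pi+cr;k=[.048*np.cos(a),.115+.048*np.sin(a)]
    t=np.arange(0,6.3,.3);L=[[k[0]+.0115*np.cos(x),k[1]+.0115*np.sin(x),z] for z in(.091,.131) for x in t]
    p=proj(w,bed(qq,L));print(cr,p.min(0),p.max(0))
E
```

```text
[0.51011855 0.00850122 0.32724635] [[-1.8 -1.3]
 [ 3.8 -1. ]
 [ 1.3  5.2]
 [-1.5  2.5]
 [ 1.   3.3]
 [-1.5 -1. ]]
[0.40627182 0.16523056 0.37299564]
265 292 178 211 277.79646017699116 189.6769911504425
0.05 [264.2575829  172.71100723] [294.83393706 213.04202893]
0.12 [264.70795916 176.55869826] [295.16453474 217.20820615]
0.2 [265.59644862 180.88276979] [295.91795129 221.88605501]
0.25 [266.34973515 183.53460451] [296.58814867 224.75268878]
0.05 [263.82521196 172.92616045] [294.4048258 213.2732166]
0.12 [264.29784939 176.77076348] [294.75776402 217.4358734 ]
0.2 [265.21120034 181.08985737] [295.53622509 222.10814325]
0.25 [265.97965352 183.73782423] [296.22175194 224.97047986]
```

```bash
sed -i 's/^Q0=.*/Q0=np.array([.5102,.0086,.331])/' h.py; python3 - <<'E'
from h import *
a=np.pi+.11;print(rel(bed(Q0,[.048*np.cos(a),.115+.048*np.sin(a),.098])[0]),head()[0],np.degrees(.331))
E
```

```text
[  1.9   0.3 132.7] 18.74939583444826 18.96490301883025
```

Request:
jog_arm([
  {"x":2,"y":0,"z":50,"fingers":-1},
  {"x":2,"y":0,"z":100,"fingers":-1},
  {"x":2,"y":0,"z":133,"fingers":-1},
  {"x":2,"y":0,"z":133,"fingers":0.2},
  {"x":2,"y":0,"z":133,"fingers":1},
  {"x":2,"y":0,"z":133,"fingers":1},
  {"x":2,"y":0,"z":133,"fingers":1},
  {"x":2,"y":0,"z":133,"fingers":1},
])

```text
validation failed for argument at $.mo...
```

```bash
python3 - <<'E'
from h import *
o=readout.get_obs();print(o['clock'],o['eef_pos'],o['ft_force'],o['grip_width'],o['grasp_force'])
ax=bed(Q0,[0,.115,0])[0];e=np.array(o['eef_pos'])-ax;print(np.hypot(*e[:2]),np.arctan2(e[1],e[0])-Q0[2]+np.pi)
# circle rows, tool x=bed y, tool y=bed x
a0=np.pi+.11
for i in range(1,25):
    a=a0+i*np.radians(15);print(i,round(48*(np.sin(a)-np.sin(a0)),1),round(48*(np.cos(a)-np.cos(a0)),1))
E
```

```text
1.15 [0.42999533 0.09495029 0.23074323] [-0.7949483  -0.59488965  0.59685221] 0.08523573742212495 0.0
0.04833812962579772 0.15100026340480532
1 -12.2 3.0
2 -23.1 9.0
3 -32.2 17.7
4 -38.7 28.4
5 -42.2 40.5
6 -42.4 53.0
7 -39.5 65.1
8 -33.4 76.1
9 -24.7 85.2
10 -14.0 91.7
11 -2.0 95.2
12 10.5 95.4
13 22.7 92.4
14 33.7 86.4
15 42.7 77.7
16 49.2 67.0
17 52.7 55.0
18 53.0 42.4
19 50.0 30.3
20 44.0 19.3
21 35.3 10.2
22 24.6 3.8
23 12.5 0.3
24 0.0 0.0
```

The call was refused and nothing moved (the clock is unchanged). The rows lacked "spin", so I'll resend with every field filled in.

Request:
jog_arm([
  {"x":2,"y":0,"z":50,"spin":0,"fingers":-1},
  {"x":2,"y":0,"z":100,"spin":0,"fingers":-1},
  {"x":2,"y":0,"z":133,"spin":0,"fingers":-1},
  {"x":2,"y":0,"z":133,"spin":0,"fingers":0},
  {"x":2,"y":0,"z":133,"spin":0,"fingers":1},
  {"x":2,"y":0,"z":133,"spin":0,"fingers":1},
  {"x":2,"y":0,"z":133,"spin":0,"fingers":1},
  {"x":2,"y":0,"z":133,"spin":0,"fingers":1},
])

```text
clock: 2.15
eef_pos: [0.4293, 0.0985, 0.1001]
tool_rot: [0.581, 0.814, 0.001, 0.0]
ft_force: [-3.8, -0.2, 7.7]
grip_width: 0.0212
grasp_force: 58.7
```

```bash
python3 - <<'E'
from h import *
o=readout.get_obs();print(o['clock'],o['eef_pos'],o['ft_force'],o['grip_width'],o['grasp_force'])
ax=bed(Q0,[0,.115,0])[0];e=np.array(o['eef_pos'])-ax;print(np.hypot(*e[:2]),np.arctan2(e[1],e[0])-Q0[2]+np.pi)
E
```

```text
2.15 [0.42930505 0.09853599 0.1001229 ] [-3.8107056  -0.22810806  7.73619329] 0.021179800010741535 58.66614382714033
0.04741675415415384 0.07717954113109027
```

Request:
jog_arm([
  {"x":-12.2,"y":3,"z":0,"spin":0,"fingers":1},
  {"x":-23,"y":9,"z":0,"spin":0,"fingers":1},
  {"x":-32,"y":17.7,"z":0,"spin":0,"fingers":1},
  {"x":-38.7,"y":28.4,"z":0,"spin":0,"fingers":1},
  {"x":-42,"y":40.5,"z":0,"spin":0,"fingers":1},
  {"x":-42.4,"y":53,"z":0,"spin":0,"fingers":1},
  {"x":-39.5,"y":65,"z":0,"spin":0,"fingers":1},
  {"x":-33.4,"y":76,"z":0,"spin":0,"fingers":1},
])

```text
clock: 3.15
eef_pos: [0.5132, 0.0912, 0.1002]
tool_rot: [0.581, 0.814, 0.001, 0.001]
ft_force: [-2.8, -0.8, 7.1]
grip_width: 0.0213
grasp_force: 58.8
```

```bash
cat >> h.py <<'E'
def st():
    o=readout.get_obs();print(o['clock'],o['eef_pos'],np.round(o['ft_force'],1),o['grip_width'],o['grasp_force'])
    ax=bed(Q0,[0,.115,0])[0];e=np.array(o['eef_pos'])-ax;print('r',np.hypot(*e[:2]),'crank',(np.arctan2(e[1],e[0])-Q0[2]+np.pi)%(2*np.pi),'head',head())
E
python3 - <<'E'
from h import *
st()
E
```

```text
3.15 [0.5131808  0.09124846 0.10018562] [-2.8 -0.8  7.1] 0.02132418251382525 58.765281066298485
r 0.04806425218183319 crank 2.2363342804981103 head (np.float64(18.939336579185902), array([ 2.8e-03, -5.0e-04, -1.0e+00]))
```

Request:
jog_arm([
  {"x":8.7,"y":9,"z":0,"spin":0,"fingers":1},
  {"x":19.4,"y":15.6,"z":0,"spin":0,"fingers":1},
  {"x":31.4,"y":19,"z":0,"spin":0,"fingers":1},
  {"x":43.9,"y":19.3,"z":0,"spin":0,"fingers":1},
  {"x":56,"y":16.3,"z":0,"spin":0,"fingers":1},
  {"x":67,"y":10.3,"z":0,"spin":0,"fingers":1},
  {"x":76,"y":1.6,"z":0,"spin":0,"fingers":1},
  {"x":82.6,"y":-9,"z":0,"spin":0,"fingers":1},
])

```text
clock: 4.15
eef_pos: [0.4781, 0.1658, 0.1002]
tool_rot: [0.581, 0.814, 0.0, 0.003]
ft_force: [1.6, -7.7, 5.7]
grip_width: 0.021
grasp_force: 58.7
```

```bash
python3 -c "
from h import *
st()"
```

```text
4.15 [0.47812349 0.16579013 0.10019792] [ 1.6 -7.7  5.7] 0.020980485856185838 58.70687917806208
r 0.04872140427715362 crank 4.272449000995507 head (np.float64(18.945675119952714), array([ 0.0051, -0.0026, -1.    ]))
```

Request:
jog_arm([
  {"x":3.5,"y":-12,"z":0,"spin":0,"fingers":1},
  {"x":3.8,"y":-24.6,"z":0,"spin":0,"fingers":1},
  {"x":0.8,"y":-36.7,"z":0,"spin":0,"fingers":1},
  {"x":-5.2,"y":-47.7,"z":0,"spin":0,"fingers":1},
  {"x":-13.9,"y":-56.8,"z":0,"spin":0,"fingers":1},
  {"x":-24.6,"y":-63.2,"z":0,"spin":0,"fingers":1},
  {"x":-36.7,"y":-66.7,"z":0,"spin":0,"fingers":1},
  {"x":-44,"y":-67.2,"z":0,"spin":0,"fingers":1},
])

```text
clock: 5.15
eef_pos: [0.4272, 0.1041, 0.1001]
tool_rot: [0.581, 0.814, 0.002, -0.0]
ft_force: [-3.0, 1.4, 11.9]
grip_width: 0.0214
grasp_force: 59.5
```

```bash
python3 -c "
from h import *
st()"
```

```text
5.15 [0.42721784 0.1041368  0.10009664] [-3.   1.4 11.9] 0.021417044609377364 59.51376258395612
r 0.047485975127027194 crank 6.234327433571542 head (np.float64(19.02765894480347), array([ 0.0013,  0.0035, -1.    ]))
```

Request:
jog_arm([
  {"x":-4,"y":0.2,"z":0,"spin":0,"fingers":1},
  {"x":-7,"y":0.5,"z":0,"spin":0,"fingers":1},
  {"x":-9,"y":0.8,"z":0,"spin":0,"fingers":1},
  {"x":-11,"y":1,"z":0,"spin":0,"fingers":1},
  {"x":-11,"y":1,"z":0,"spin":0,"fingers":1},
  {"x":-11,"y":1,"z":0,"spin":0,"fingers":1},
])

```text
clock: 5.9
eef_pos: [0.4312, 0.0947, 0.1001]
tool_rot: [0.58, 0.814, 0.002, -0.001]
ft_force: [-4.9, 2.5, 14.4]
grip_width: 0.0211
grasp_force: 59.7
```

```bash
python3 -c "
from h import *
st()"
```

```text
5.9 [0.43120832 0.09472197 0.10011012] [-4.9  2.5 14.4] 0.021088973832800322 59.732849998399615
r 0.047375348130142346 crank 0.16713986571909256 head (np.float64(19.0587706968119), array([ 3.e-04,  4.e-03, -1.e+00]))
```

Request:
jog_arm([
  {"x":-2,"y":0.3,"z":0,"spin":0,"fingers":1},
  {"x":-4,"y":0.7,"z":0,"spin":0,"fingers":1},
  {"x":-4,"y":0.7,"z":0,"spin":0,"fingers":1},
  {"x":-4,"y":0.7,"z":0,"spin":0,"fingers":1},
])

```text
clock: 6.4
eef_pos: [0.4313, 0.0945, 0.1001]
tool_rot: [0.579, 0.815, 0.004, -0.005]
ft_force: [-9.6, 11.7, 16.3]
grip_width: 0.0213
grasp_force: 60.0
```

```bash
python3 -c "
from h import *
st()"
```

```text
6.4 [0.43128502 0.09451997 0.10005941] [-9.6 11.7 16.3] 0.021288236009297898 60.013333428651094
r 0.04740496818453563 crank 0.17165643703425637 head (np.float64(19.20071808735095), array([-0.0036,  0.0119, -0.9999]))
```

At the stop: the force rises and the position no longer changes. Now release and rise.

Request:
jog_arm([
  {"x":2,"y":-0.5,"z":0,"spin":0,"fingers":0},
  {"x":2,"y":-0.5,"z":0,"spin":0,"fingers":-1},
  {"x":2,"y":-0.5,"z":0,"spin":0,"fingers":-1},
  {"x":2,"y":-0.5,"z":0,"spin":0,"fingers":-1},
  {"x":2,"y":-0.5,"z":-40,"spin":0,"fingers":-1},
  {"x":2,"y":-0.5,"z":-90,"spin":0,"fingers":-1},
  {"x":2,"y":-0.5,"z":-130,"spin":0,"fingers":-1},
  {"x":2,"y":-0.5,"z":-130,"spin":0,"fingers":-1},
])

```text
clock: 7.4
eef_pos: [0.4349, 0.0917, 0.2315]
tool_rot: [0.581, 0.814, 0.003, 0.002]
ft_force: [-0.5, 0.0, -0.8]
grip_width: 0.0852
grasp_force: 0.0
```

```bash
python3 -c "
from h import *
st();print(rel(bed(Q0,[0,-.165,.23])[0]))"
```

```text
7.4 [0.43494407 0.09168019 0.23154122] [-0.5  0.  -0.8] 0.0852142528537062 0.0
r 0.04576449115053974 crank 0.264685231895744 head (np.float64(18.980286089305057), array([ 0.0072,  0.0015, -1.    ]))
[-268.    44.1    2.1]
```

Request:
jog_arm([
  {"x":-268,"y":44,"z":0,"spin":0,"fingers":-1},
  {"x":-268,"y":44,"z":0,"spin":0,"fingers":-1},
  {"x":-268,"y":44,"z":0,"spin":0,"fingers":-1},
  {"x":-268,"y":44,"z":0,"spin":0,"fingers":-1},
  {"x":-268,"y":44,"z":0,"spin":0,"fingers":-1},
  {"x":-268,"y":44,"z":0,"spin":0,"fingers":-1},
  {"x":-268,"y":44,"z":0,"spin":0,"fingers":-1},
  {"x":-268,"y":44,"z":0,"spin":0,"fingers":-1},
])

```text
clock: 8.4
eef_pos: [0.561, -0.1465, 0.2282]
tool_rot: [0.58, 0.815, -0.0, -0.0]
ft_force: [0.3, -0.4, -0.1]
grip_width: 0.0855
grasp_force: 0.0
```

```bash
python3 -c "
from h import *
w=snap('wrist','w2');st()
L=[[.028,-.115,.09],[.024,-.115,.09],[-.024,-.115,.09],[-.028,-.115,.09],[.028,-.1,.09],[.028,-.13,.09],[0,.0,.047]]
print(proj(w,bed(Q0,L)).round(1))
i=cv2.imread('pics/w2.png');cv2.imwrite('pics/w2b.png',cv2.resize(i[60:285,130:430],None,fx=2.66,fy=2.66,interpolation=cv2.INTER_CUBIC))"
```

```text
8.45 [ 0.56111138 -0.14649164  0.22842821] [ 0.1  0.7 -0.3] 0.08551826649958344 0.0
r 0.27822770308684913 crank 1.5626904230897618 head (np.float64(19.09740694049634), array([-1.e-04,  2.e-04, -1.e+00]))
[[316.9 137.7]
 [312.1 137.6]
 [253.7 137.5]
 [248.9 137.5]
 [317.6 118.8]
 [316.3 155.9]
 [283.1  -5.7]]
```

View pics/w2b.png

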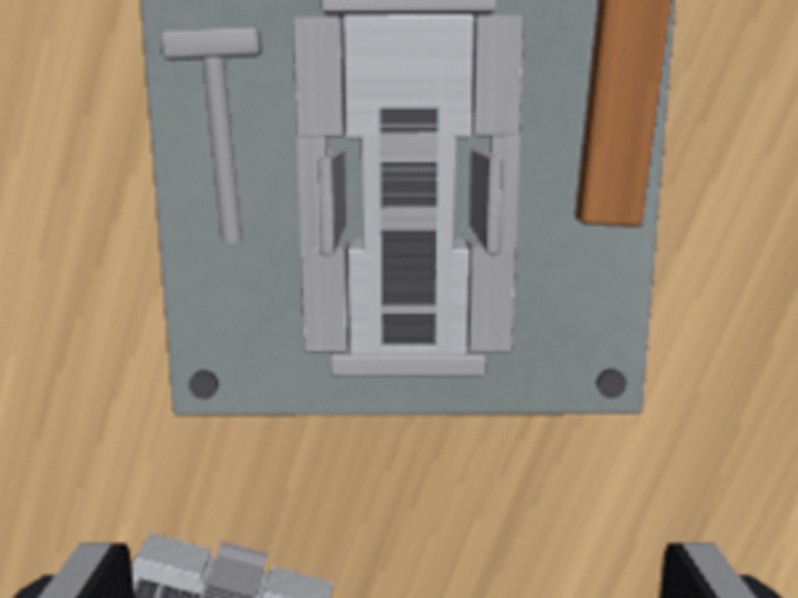

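The wrist view shows the bolt fully drawn back off the cassette. The catch tops are at full-image columns 249.5–254 and 314–319.5, rows 116–155. That is within about 1 mm of the fitted pose, so I'll aim 1 mm toward +x and +y and go down.

```bash
python3 -c "
from h import *
print(rel(bed(Q0,[.001,-.114,.053])[0]))"
```

```text
[ 49.2   3.4 175.4]
```

Request:
jog_arm([
  {"x":49,"y":3.4,"z":10,"spin":0,"fingers":-1},
  {"x":49,"y":3.4,"z":50,"spin":0,"fingers":-1},
  {"x":49,"y":3.4,"z":90,"spin":0,"fingers":-1},
  {"x":49,"y":3.4,"z":120,"spin":0,"fingers":-1},
  {"x":49,"y":3.4,"z":145,"spin":0,"fingers":-1},
  {"x":49,"y":3.4,"z":165,"spin":0,"fingers":-1},
  {"x":49,"y":3.4,"z":175,"spin":0,"fingers":-1},
  {"x":49,"y":3.4,"z":175,"spin":0,"fingers":-1},
])

```text
clock: 9.45
eef_pos: [0.5483, -0.0997, 0.0531]
tool_rot: [0.58, 0.814, -0.0, -0.0]
ft_force: [0.5, -0.4, 0.6]
grip_width: 0.0853
grasp_force: 0.0
```

```bash
python3 -c "
from h import *
st();print(rel(bed(Q0,[.001,-.114,.053])[0]))"
```

```text
9.45 [ 0.54830945 -0.09967152  0.05311948] [ 0.5 -0.4  0.6] 0.08529448351631094 0.0
r 0.22978103939644548 crank 1.5745117816341414 head (np.float64(19.05411328611832), array([-9.e-04,  1.e-04, -1.e+00]))
[0.8 0.1 0.1]
```

Request:
jog_arm([
  {"x":0,"y":0,"z":0,"spin":0,"fingers":0},
  {"x":0,"y":0,"z":0,"spin":0,"fingers":0.5},
  {"x":0,"y":0,"z":0,"spin":0,"fingers":1},
  {"x":0,"y":0,"z":0,"spin":0,"fingers":1},
  {"x":0,"y":0,"z":0,"spin":0,"fingers":1},
  {"x":0,"y":0,"z":0,"spin":0,"fingers":1},
  {"x":0,"y":0,"z":0,"spin":0,"fingers":1},
  {"x":0,"y":0,"z":0,"spin":0,"fingers":1},
])

```text
clock: 10.45
eef_pos: [0.5498, -0.1006, 0.0563]
tool_rot: [0.581, 0.814, 0.001, 0.002]
ft_force: [-3.2, 0.2, 12.9]
grip_width: 0.0363
grasp_force: 62.0
```

```bash
python3 -c "
from h import *
st()
w=snap('wrist','w3')"
```

```text
10.45 [ 0.54978536 -0.10060542  0.05634318] [-3.2  0.2 12.9] 0.03626661885057531 61.99390411376953
r 0.23115050316355085 crank 1.5792153248235303 head (np.float64(19.003509357709426), array([ 3.5e-03, -9.0e-04, -1.0e+00]))
```

View pics/w3.png

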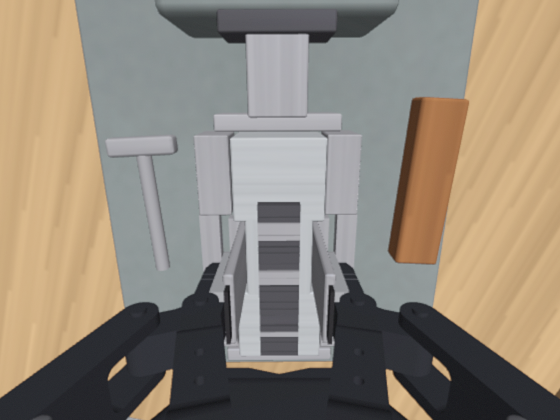

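The pads hold both plates evenly (left near (232,290), right near (328,290)), and the bolt ends clear of the cassette. Now lift slowly and watch the force.

Request:
jog_arm([
  {"x":0,"y":0,"z":-2,"spin":0,"fingers":1},
  {"x":0,"y":0,"z":-4,"spin":0,"fingers":1},
  {"x":0,"y":0,"z":-6,"spin":0,"fingers":1},
  {"x":0,"y":0,"z":-8,"spin":0,"fingers":1},
  {"x":0,"y":0,"z":-10,"spin":0,"fingers":1},
  {"x":0,"y":0,"z":-12,"spin":0,"fingers":1},
])

```text
clock: 11.25
eef_pos: [0.5486, -0.1002, 0.0653]
tool_rot: [0.581, 0.814, -0.0, -0.0]
ft_force: [0.1, -0.2, -3.9]
grip_width: 0.0359
grasp_force: 60.3
```

```bash
python3 -c "
from h import *
st()"
```

```text
11.25 [ 0.54863256 -0.10023742  0.06529052] [ 0.1 -0.2 -3.9] 0.03587951611137413 60.26602864265442
r 0.23042170933747144 crank 1.575029479273221 head (np.float64(19.006640310189855), array([-3.e-04,  0.e+00, -1.e+00]))
```

It is free: −3.9 N is the weight of about 0.4 kg. Lift the remaining 129 mm.

Request:
jog_arm([
  {"x":0,"y":0,"z":-10,"spin":0,"fingers":1},
  {"x":0,"y":0,"z":-25,"spin":0,"fingers":1},
  {"x":0,"y":0,"z":-45,"spin":0,"fingers":1},
  {"x":0,"y":0,"z":-70,"spin":0,"fingers":1},
  {"x":0,"y":0,"z":-95,"spin":0,"fingers":1},
  {"x":0,"y":0,"z":-115,"spin":0,"fingers":1},
  {"x":0,"y":0,"z":-126,"spin":0,"fingers":1},
  {"x":0,"y":0,"z":-129,"spin":0,"fingers":1},
])

```text
clock: 12.25
eef_pos: [0.5491, -0.1003, 0.1955]
tool_rot: [0.581, 0.814, 0.0, 0.001]
ft_force: [0.7, -0.0, -4.5]
grip_width: 0.0362
grasp_force: 60.6
```

Request:
jog_arm([
  {"x":0,"y":0,"z":0,"spin":0,"fingers":1},
  {"x":0,"y":0,"z":0,"spin":0,"fingers":1},
  {"x":0,"y":0,"z":0,"spin":0,"fingers":1},
  {"x":0,"y":0,"z":0,"spin":0,"fingers":1},
])

```text
clock: 12.75
eef_pos: [0.5485, -0.1002, 0.1938]
tool_rot: [0.581, 0.814, -0.0, -0.0]
ft_force: [0.4, 0.3, -4.9]
grip_width: 0.0362
grasp_force: 60.6
```

```bash
python3 -c "
from h import *
st()
snap('scene','s4');snap('wrist','w4');snap('top','t4')
i=cv2.imread('pics/s4.png')[100:280,150:390];t=cv2.imread('pics/t4.png')[120:270,200:400]
f=lambda a,w:cv2.resize(a,(w,a.shape[0]*w//a.shape[1]),interpolation=cv2.INTER_CUBIC)
a=f(i,400);b=f(t,400);h=300;cv2.imwrite('pics/c4.png',np.hstack([a[:h],b[:h]]))"
```

```text
12.75 [ 0.54851742 -0.10019134  0.19384186] [ 0.4  0.3 -4.9] 0.03624852321935728 60.57129263877869
r 0.2303403362029965 crank 1.5746232332247556 head (np.float64(19.00800034234023), array([-9.e-04,  2.e-04, -1.e+00]))
```

View pics/c4.png

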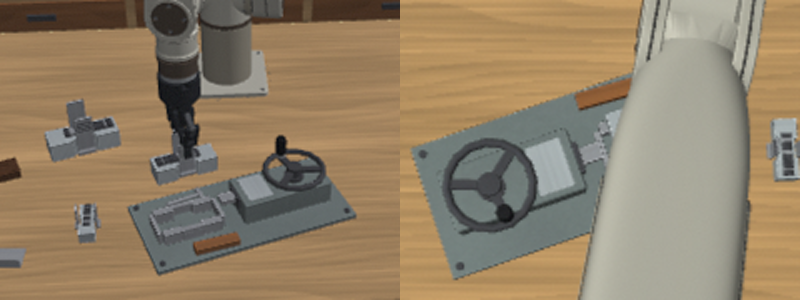

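View pics/w4.png

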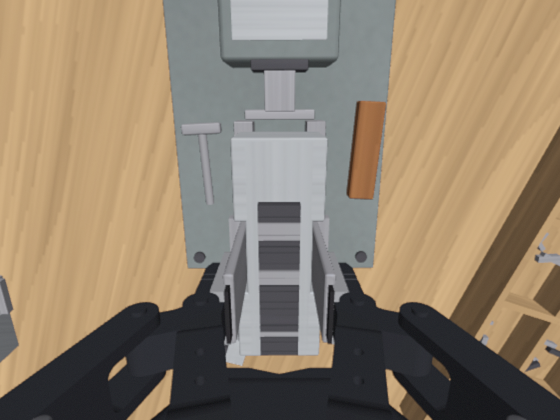

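The scene view shows the cassette lifted clear of the dock at about crop (184,162), the crank wound back and the bystanders unmoved. In the wrist view the cassette's far edge moved from row 133 to 138 since the pinch, so I'll check that it is level with PnP.

```bash
python3 - <<'E'
from h import *
O=np.array([[-22,59.5,34],[22,59.5,34],[22,-59.5,34],[-22,-59.5,34]])/1000.
for f,far,near in(('w3',133,354),('w4',138,355)):
    w=dict(np.load(f'pics/{f}.npz'));g=cv2.cvtColor(w['pixels'],cv2.COLOR_RGB2GRAY).astype(int)
    e=np.diff(g[110:160,250:305].mean(1));k=np.argsort(-abs(e))[:4];print(f,'far',k+110.5,e[k].round())
    e=np.diff(g[335:368,245:255].mean(1));k=np.argsort(-abs(e))[:4];print('near',k+335.5,e[k].round())
    R=cv2.Rodrigues(w['rvec'])[0]
    I=np.array([[233,far],[326,far],[319,near],[241,near]],float)
    ok,r,t=cv2.solvePnP(O,I,w['K'],None,flags=cv2.SOLVEPNP_ITERATIVE)
    M=R.T@cv2.Rodrigues(r)[0];p=R.T@(t.ravel()-w['tvec'].ravel())
    print(p.round(4),'z axis',M[:,2].round(3),'along-y slope deg',np.degrees(np.arcsin(M[2,1])).round(1), (proj(dict(w,rvec=r,tvec=t),O)-I).round(1).tolist())
E
```

```text
w3 far [117.5 115.5 131.5 129.5] [ 43. -36.  33. -33.]
near [359.5 366.5 361.5 362.5] [-29. -21.  14.  12.]
[ 0.5498 -0.1007  0.0072] z axis [-0.031  0.071  0.997] along-y slope deg -4.4 [[0.0, 0.3], [0.0, 0.0], [0.9, -0.2], [-0.9, -0.2]]
w4 far [118.5 137.5 111.5 119.5] [-34.  20.  16.  14.]
near [366.5 354.5 355.5 353.5] [-20. -15.  -7.  -6.]
[ 0.5489 -0.1017  0.1442] z axis [-0.02   0.05   0.999] along-y slope deg -3.1 [[0.0, 0.2], [0.0, -0.1], [0.3, -0.1], [-0.4, -0.1]]
```

Docked, the cassette must have been level, and the lifted pose differs from it by only about 1°. Its underside rose 137 mm, to about 149 mm above the bench. That's done, so I'm handing it in.

```bash
python3 -c "
from workcell import readout,bot
print(abs(readout.get_obs()['joint_vel']).max() if hasattr(readout.get_obs()['joint_vel'],'max') else readout.get_obs()['joint_vel'])
print(bot.job_done())"
```

```text
0.0028605886536518755
the job is handed in; nothing more can be done
None
```

I wound the crank one turn anticlockwise to its stop, then pinched the cassette free and lifted it. I handed it in still held by the catches, level to about 1° and still, with its underside about 149 mm above the bench, at 13 s on the clock; the gripper read 36 mm where 42 mm is given for fully pinched, but the cassette came free at its own weight.

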